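# Rock the stuck tube block out of the dry block heater

### The job

The aluminium tube block with the orange paddle is gripped tightly in its well of the dry block heater. Take it by the paddle and rock it along its length: tip it until one end comes up out of its spring grip while the other end stays down, then tip it back until the other end comes up too, and lift it level until it is just clear of the heater, a finger's width or so above its own well. Finish while holding it still there; leave the blue block seated and everything else where it stands.

Things in the scene. Friction and masses are not known exactly. Their poses are not given: they have to be found in the camera images.
- heater: Cream dry block heater, 210 x 150 mm, 65 mm high, fixed. Origin on the bench; x runs from the control panel (on the robot's side) across the two wells, y along the wells, z up. The wells are centred 42 mm either side of the origin along x, each 63 mm wide (x), 98 mm long (y), 20 mm deep: floors 45 mm above the bench, rim at 65 mm.
- near_well (a point): Centre of the floor of the well nearer the control panel. In each end wall of a well, 8 mm above the floor, a sprung steel roller 8 mm thick reaches over the block's foot and holds that end down. Lifting one end takes about 15 N there; a straight pull must beat both. When an end has risen 12 mm its roller snaps under the foot and carries it, so that end stays up.
- far_well (a point): Centre of the floor of the other well, farther from the panel. The orange block may be in either well; the blue one is in the other.
- orange_paddle (a point): Centre of the orange plastic paddle: an upright plate 14 mm thick (along y), 40 mm wide (x), 52 mm high (z) on the middle of the block's top. Axes of the block: x across, y along its length, z up. The point is 66 mm above the block's underside, 26 mm above its top; seated, 111 mm above the bench. Pinch it from above across its 14 mm, fingers closing along y.
- orange_end_a (a point): Foot edge of the orange block's +y end, on its underside, 44 mm from the middle; rounded, 3 mm radius, 2 mm proud of the end face. Height 45 mm seated, about 57 mm once freed. Swing the block about this edge to raise the other end: about 0.16 rad. Turning the paddle on the spot jams it, as the foot has only 2 mm to each end wall.
- orange_end_b (a point): The same at the -y end of the orange block.
- orange_block: The whole stuck block, aluminium with tube holes, 60 mm wide (x), 90 mm long (y), 40 mm high, 92 mm with its orange paddle; about 0.5 kg. Origin at the centre of its underside.
- blue_paddle (a point): Centre of the blue paddle of the other block, which is the same but blue; it must stay seated.
- tube_rack: Bystander: green rack of small tubes, 70 x 150 x 48 mm, origin under its centre.
- amber_bottle: Bystander: amber glass bottle, 70 mm across, 140 mm high, origin under its centre.
- tip_box: Bystander: open box of pipette tips, 85 x 120 x 60 mm, origin under its centre.
- beaker: Bystander: glass beaker, 76 mm across, 95 mm high, origin under its centre.
- timer: Bystander: white bench timer, 50 x 70 x 24 mm, origin under its centre.
- wash_bottle: Bystander: white bottle with blue cap, 60 mm across, 130 mm high, origin under its centre.
Things that resemble listed ones, but are neither listed nor needed, are in the scene too. Leave any pink or red look-alike of the orange_block alone.

How it is judged (in metres and radians):
On the way, in this order (a step that is already met when the one before it is completed fails the run):
1. the orange block is rocked: one end is up by at least 9 mm while the other is up by less than 5 mm (((z of orange_end_a in the frame of heater above 0.054 m and z of orange_end_b in the frame of heater below 0.05 m) or (z of orange_end_b in the frame of heater above 0.054 m and z of orange_end_a in the frame of heater below 0.05 m))), for 0.2 s.
2. rocked back: both ends are up by 9 to 18 mm, the foot still down in the well (z of orange_end_a in the frame of heater between 0.054 and 0.063 m and z of orange_end_b in the frame of heater between 0.054 and 0.063 m), for 0.1 s.
At the end, for the whole second after the job is handed in: The orange block is held still in the gripper (under 30 mm/s), level within 8 degrees, its foot 3 to 45 mm above the heater's rim and within 25 mm of straight above its own well, not touching the heater; the blue block is still seated (z of orange_end_a in the frame of heater between 0.068 and 0.11 m and z of orange_end_b in the frame of heater between 0.068 and 0.11 m and angle between orange_paddle's own z axis and vertical below 0.14 rad and ((horizontal distance between orange_paddle and near_well below 0.025 m and horizontal distance between blue_paddle and far_well below 0.01 m) or (horizontal distance between orange_paddle and far_well below 0.025 m and horizontal distance between blue_paddle and near_well below 0.01 m)) and contact force between orange_block and the fingers above 3 N and contact force between orange_block and heater below 0.2 N and linear speed of orange_block below 0.03 m/s and height (world z) of blue_paddle below 0.115 m); the arm keeps its last pose, push and grip.
It fails at once if the blue block is pulled up or tipped by more than 6 mm (distance of blue_paddle from where it was at the start of the episode above 0.006 m).
It fails at once if a bystander is moved by more than 30 mm (distance of any of tube_rack, amber_bottle, tip_box, beaker, timer, wash_bottle from where it was at the start of the episode above 0.03 m).
It also fails if it takes over 38 s, if anything falls off the work surface, if the arm or the gripper's body presses on something with over 40 N, if the wrist force passes 120 N, or if a joint passes its speed limit or range.

### The arm

A 6-joint arm with a two-finger parallel gripper is mounted at the origin on the work surface. World frame = base frame: x ahead of the robot, y to its left, z up, the work surface at z = 0. Lengths are in m, angles in degrees, forces in N, time in s.
With the tool pointing down it reaches from about 0.375 to 0.75 m from the base axis. Payload 9 kg.
Tool frame: the origin (TCP) lies at the very end of the fingers, on their centre line; the grasp point (between the pads) lies 19 mm behind it; y points along the fingers, x is the direction in which the jaws open and shut, and the axes are right-handed (so a half turn about y gives the same grasp; the last joint's range is limited). The gripper opens to 85 mm and grips with 20 to 120 N. Pads are 22 mm wide; open, the fingers measure 114 mm over their backs; the gripper's body (76 mm by 85 mm) begins 54 mm behind the grasp point. The pads swing forward as they close: fully open they stand 13 mm farther back than shut.
Start: joints at [-81.343, 5.964, 5.575, 89.605, 0, 77.527], TCP at [0.216, -0.56, 0.231] pointing down, gripper open.
Joint ranges: [-171.21, 171.21], [-48.23, 106.86], [-62.78, 66.21], [-105.2, 120.99], [-86.42, 89.51], [-180, 180]. Speed limits (degrees/s): [127.2, 127.2, 147.25, 180, 180, 180].

### API

Orientations are given as a 3x3 rotation matrix whose columns are the frame's x, y, z axes.
In Python, from plant import robot, cams gives the robot as it stands.
- The arm moves only by the tool step_arm, never from a script. Its arguments are lists of equal length, an entry for each row: "delta_rot": the turn, a rotation vector about the tool's x, y, z in degrees, a list of three; "xyz": the shift along the tool's x, y, z in m, a list of three; "gripper": the finger opening in m, from 0 to 0.0854. In form: {"delta_rot": [[wx, wy, wz], ...], "xyz": [[x, y, z], ...], "gripper": [gripper, ...]}. A call has 1 to 8 rows; each row is the pose to reach, as a shift and turn from the pose measured when the call began, along the tool's axes at that moment; what a row does not reach only later rows make up. A row lasts 1/8 s, in which the tool goes at most 62.5 mm and 10.7 degrees, less where a joint would pass 70% of its speed; a pose out of reach is approached as far as the arm can. A call with a gripper value outside its range is refused whole. The fingers move at their own pace and stop on an object; "newtons" is the grip in N (left out, the last holds). Time passes only in rows, so rows that repeat a pose let the fingers close. It gives the time, the measured TCP pose, the force and the opening at its end, in the units of the state.
- robot.observe(): the state, without advancing time (a new reading comes with each control period).
- cams.capture(name): name is "side" or "top" or "wrist"; returns a dict with "img" (480x640x3 uint8, red, green, blue), "depth" (480x640 float32, m along the optical axis (not along the pixel's ray), 0 where there is no reading), "fx", "fy", "cx", "cy" (pixels), "D" ([k1, k2, p1, p2, k3] as OpenCV has them; the pictures are not rectified), "cam_to_world" (4x4, takes a point from camera to world coordinates). Camera axes: x right, y up, looking along -z (the intrinsics and any distortion apply to the point x, -y, -z); pixel columns grow to the right and rows downward; lengths in m; the calibration is good to about 2 mm. A picture is of the moment at which its call begins.
- robot.finish_job(): hands the job in, once; it reports no verdict.
Trained networks look in a picture, given as the dict that the camera call returned (one of the last four; its "shot" number tells which), for a name from the list of things; names that differ only in an ending like _2 or _b are one class to them, and where a whole thing is asked for, a point or a joint stands for the part that bears it (a point fixed in the world has none). Each returns a list of dicts, best first, with "confidence" (0 to 1); they miss things now and then, are a little off and sometimes report something else, mostly with a low value. They report only what shows in the picture. A call takes as long as a camera call. They do not tell look-alikes from the thing itself.
- cams.boxes_of(picture, label): "at" ([column, row] in pixels, amid what is visible of it).
- cams.masks_of(picture, label): "pixels" (480x640 bool, what is visible of it) and "at" ([column, row] in pixels, amid what is visible of it).
- cams.landmark_of(picture, label): "at" ([column, row] in pixels: a listed point, or the origin of a listed thing).
The state is a dict: "time": time; "qpos": joint angles; "joint_vel": joint speeds; "effort": joint torques, N m; "tcp_pos": TCP position; "orientation": TCP orientation; "wrist_force": force on the tool from outside, world axes, zero at the start; "ft_torque": the same for the moment, N m; "opening": finger opening in m.
Only numpy, scipy, OpenCV 4.12 (cv2) and the standard library are available. Lean on these libraries where they do the work, as an engineer would, in place of code of your own. Each camera call takes 0.05 s, during which the arm holds its last target.

## Working session

There is one attempt and no reset: what is moved stays moved. The work goes in short steps, Python scripts to look and compute and a tool call to move; the robot and the scene stay as the last step left them, time stands still between calls to the robot, and variables do not carry over. Pictures are saved under pics/ and viewed, and the job is handed in when it is done.

Besides the shell and the picture viewer there is one more tool, called after "Emit:" as name(argument=value, ...), one argument or row to a line, values as JSON. step_arm: Moves the arm, as the interface text tells. Its arguments: {"type":"object","properties":{"delta_rot":{"type":"array"},"xyz":{"type":"array"},"gripper":{"type":"array"},"newtons":{"type":"number"}},"required":["delta_rot","xyz","gripper"]}

```bash
ls; mkdir -p pics
cat > h.py <<'E'
import numpy as np, cv2
from plant import robot, cams
def save(c,n): cv2.imwrite('pics/'+n+'.png', cv2.cvtColor(c['img'],cv2.COLOR_RGB2BGR))
def px2w(c,px,depth=None,z=None):
    K=np.array([[c['fx'],0,c['cx']],[0,c['fy'],c['cy']],[0,0,1.]])
    p=cv2.undistortPoints(np.array([[px]],float),K,np.array(c['D'],float))[0,0]
    d=np.array([p[0],-p[1],-1.]);T=np.array(c['cam_to_world'])
    r=T[:3,:3]@d;o=T[:3,3]
    if z is not None: return o+r*(z-o[2])/r[2]
    if depth is None: depth=c['depth'][int(round(px[1])),int(round(px[0]))]
    return o+r*depth
E
python3 - <<'E'
from h import *
for n in ['top','side']:
    c=cams.capture(n); save(c,n+'1')
    for l in ['orange_paddle','blue_paddle','near_well','far_well','heater','orange_end_a']:
        for d in cams.landmark_of(c,l)[:3]:
            zz={'orange_paddle':.111,'blue_paddle':.111,'near_well':.045,'far_well':.045,'heater':0,'orange_end_a':.045}[l]
            print(n,l,np.round(d['at'],1),round(d['confidence'],2),np.round(px2w(c,d['at'],z=zz),3))
o=robot.observe(); print(o)
E
```

```text
pics
top orange_paddle [374.  262.1] 0.82 [ 0.537 -0.101  0.111]
top orange_paddle [292.3 263.6] 0.69 [0.528 0.075 0.111]
top orange_paddle [211.7 269.6] 0.61 [0.51  0.249 0.111]
top blue_paddle [282.2 232.8] 0.9 [0.595 0.099 0.111]
top near_well [294.7 266.6] 0.95 [0.526 0.073 0.045]
top near_well [277.8 273.5] 0.51 [0.509 0.111 0.045]
top far_well [291.1 229. ] 0.81 [0.611 0.084 0.045]
top far_well [294.5 252.4] 0.59 [0.558 0.075 0.045]
top heater [292.4 247.9] 0.76 [0.572 0.083 0.   ]
top orange_end_a [279.9 272.2] 0.92 [0.512 0.106 0.045]
top orange_end_a [375.2 282.3] 0.9 [ 0.495 -0.11   0.045]
top orange_end_a [233.5 278.6] 0.88 [0.494 0.211 0.045]
side orange_paddle [326.5 328.8] 0.92 [0.51  0.307 0.111]
side orange_paddle [405.7 274.7] 0.78 [0.354 0.113 0.111]
side orange_paddle [332.7 256.9] 0.59 [0.526 0.07  0.111]
side blue_paddle [299.  260.4] 0.84 [0.603 0.095 0.111]
side near_well [335.1 278.3] 0.7 [0.519 0.07  0.045]
side near_well [313.3 289.1] 0.17 [0.566 0.117 0.045]
side far_well [298.6 281. ] 0.77 [0.606 0.092 0.045]
side orange_end_a [352.6 251.7] 0.75 [ 0.486 -0
[... 213 characters left out ...]
56920e+01,
       -1.30536626e-03,  7.75252183e+01]), 'joint_vel': array([-0.04835057,  0.04059751, -0.00341396,  0.00705651,  0.00102238,
        0.01677084]), 'effort': array([ 1.73370008e-04, -5.56630075e+01,  5.03681946e+01,  4.31011213e-04,
       -3.86171660e-04,  6.68834588e-06]), 'tcp_pos': array([ 0.21629811, -0.55967955,  0.23133648]), 'orientation': array([[ 3.60511710e-01, -8.74572102e-06,  9.32754687e-01],
       [-9.32754683e-01, -9.39224572e-05,  3.60511708e-01],
       [ 8.44536773e-05, -9.99999996e-01, -4.20177579e-05]]), 'wrist_force': array([-0.75593742,  0.02342244, -0.00991185]), 'ft_torque': array([-0.0079957 ,  0.00572806,  0.02985358]), 'opening': 0.08538631152414705}
```

View pics/top1.png

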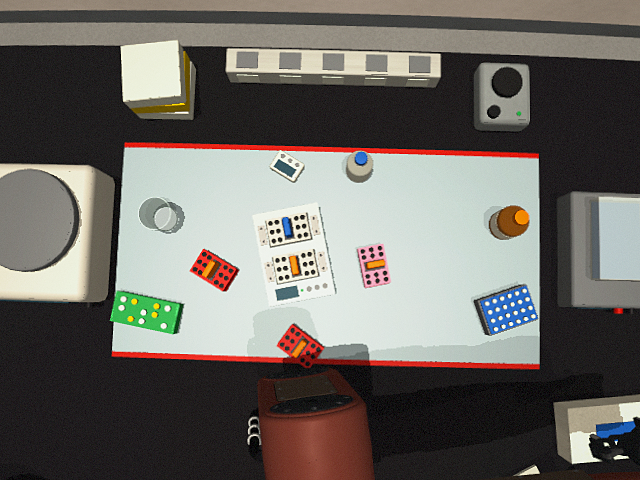

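View pics/side1.png

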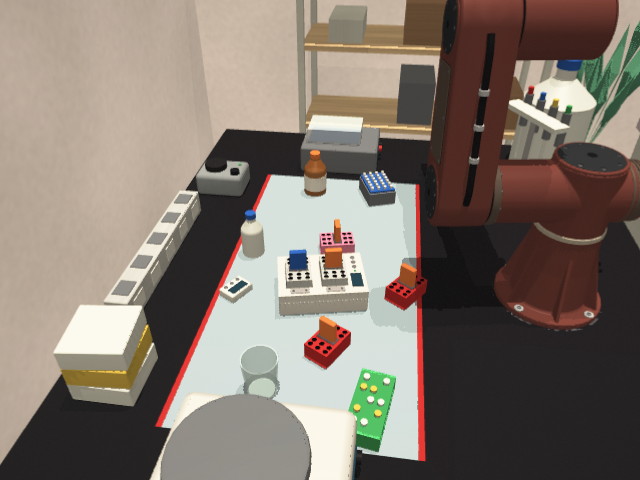

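Run:
```python
import cv2
a=cv2.imread('pics/top1.png')[190:310,230:390]; cv2.imwrite('pics/top1c.png',cv2.resize(a,None,fx=5,fy=5,interpolation=2))
a=cv2.imread('pics/side1.png')[200:360,260:440]; cv2.imwrite('pics/side1c.png',cv2.resize(a,None,fx=3.7,fy=3.7,interpolation=2))
```

```text
(no output)
```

View pics/top1c.png

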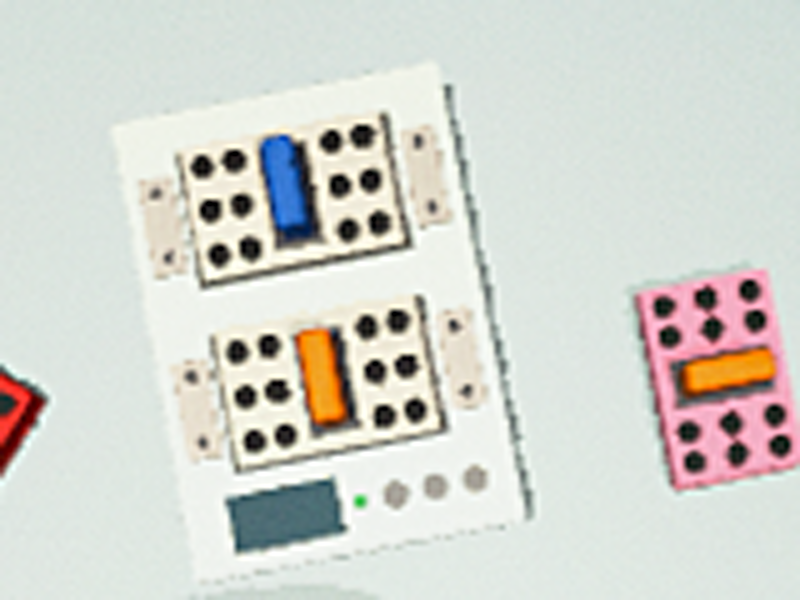

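View pics/side1c.png

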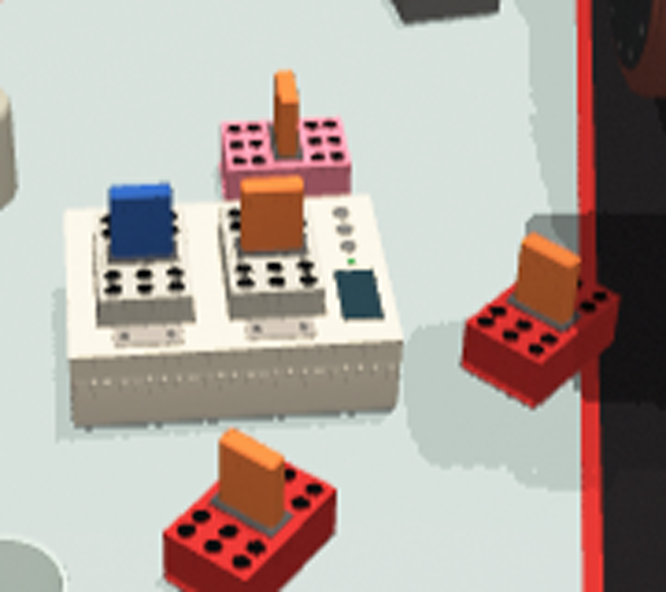

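The top view shows four things with an orange paddle: the heater block at (293,265), pink at (375,265), and red at (212,269) and (299,346). The one to take is aluminium and sits in the heater's near well at (293,265). The crop shows silver/white metal with an orange paddle. Blue is in the far well. Next I'll measure the heater's yaw and the paddle.

```bash
cat >> h.py <<'E'
def cloud(c):
    h,w=c['depth'].shape
    u,v=np.meshgrid(np.arange(w),np.arange(h))
    K=np.array([[c['fx'],0,c['cx']],[0,c['fy'],c['cy']],[0,0,1.]])
    p=cv2.undistortPoints(np.stack([u,v],-1).reshape(-1,1,2).astype(float),K,np.array(c['D'],float)).reshape(h,w,2)
    d=c['depth'][...,None]
    P=np.concatenate([p[...,:1]*d,-p[...,1:]*d,-d],-1)
    T=np.array(c['cam_to_world']); return P@T[:3,:3].T+T[:3,3]
E
python3 - <<'E'
from h import *
c=cams.capture('top'); P=cloud(c)
roi=np.zeros((480,640),bool); roi[195:312,245:345]=1
ok=c['depth']>0
def rect(m,n):
    q=P[m][:,:2].astype(np.float32); r=cv2.minAreaRect(q); print(n,m.sum(),np.round(r[0],4),np.round(r[1],4),round(r[2],1),'medz',np.median(P[m][:,2]).round(4))
    return r
z=P[...,2]
rect(roi&ok&(z>.055)&(z<.075),'rim')
hsv=cv2.cvtColor(c['img'],cv2.COLOR_RGB2HSV)
o=roi&(hsv[...,0]>8)&(hsv[...,0]<20)&(hsv[...,1]>150)&(z>.12)
b=roi&(hsv[...,0]>100)&(hsv[...,0]<125)&(hsv[...,1]>150)&(z>.12)
rect(o,'orange');rect(b,'blue')
blk=roi&(z>.075)&(z<.095); rect(blk,'blocks')
for n,l in [((112,128),0),((437,65),0),((525,520),0),((195,582),0)]:
    print(np.round(px2w(c,(n[0]/5+230-.4,n[1]/5+190-.4),z=.065),4))
s=cams.capture('side');Q=cloud(s);hs=cv2.cvtColor(s['img'],cv2.COLOR_RGB2HSV)
roi[:]=0;roi[245:275,322:345]=1
m=roi&(hs[...,0]>5)&(hs[...,0]<20)&(hs[...,1]>150)
print(m.sum(),Q[m].min(0),Q[m].max(0),np.median(Q[m],0))
E
```

```text
rim 3926 [0.5535 0.0765] [0.2111 0.1504] 12.8 medz 0.0658
orange 126 [0.5245 0.0699] [0.0397 0.014 ] 12.0 medz 0.1369
blue 125 [0.6062 0.0882] [0.0393 0.014 ] 13.6 medz 0.1372
blocks 1946 [0.5681 0.0703] [0.1448 0.1086] 12.6 medz 0.0858
[0.6376 0.1725 0.065 ]
[0.6705 0.0267 0.065 ]
[ 0.4671 -0.0188  0.065 ]
[0.4352 0.1271 0.065 ]
325 [ 0.50507689 -0.0734437   0.02716026] [0.55984988 0.08795005 0.13991591] [0.52454532 0.07822093 0.11668814]
```

Emit:
step_arm(
  delta_rot=[
    [0,2,0],
    [0,4,0],
    [0,6,0],
    [0,8.3,0],
    [0,8.3,0],
    [0,8.3,0],
    [0,8.3,0],
    [0,8.3,0],
  ],
  xyz=[
    [-0.03,0,0.032],
    [-0.07,0,0.075],
    [-0.11,0,0.118],
    [-0.15,0,0.16],
    [-0.19,0,0.203],
    [-0.23,0,0.246],
    [-0.27,0,0.29],
    [-0.31,0,0.333],
  ],
  gripper=[0.085,0.085,0.085,0.085,0.085,0.085,0.085,0.085],
  newtons=110,
)

```text
time: 1.8
tcp_pos: [0.4158, -0.1488, 0.2316]
orientation: [[0.222, 0.001, 0.975], [-0.975, -0.001, 0.222], [0.001, -1.0, 0.001]]
wrist_force: [0.3, -0.2, 0.1]
opening: 0.085
```

```bash
cat > g.py <<'E'
from h import *
def goal(xyz,yaw=12.8):
    from scipy.spatial.transform import Rotation as R
    o=robot.observe();Rm=np.array(o['orientation'])
    a=np.radians(yaw);G=np.array([[np.sin(a),0,np.cos(a)],[-np.cos(a),0,np.sin(a)],[0,-1,0]])
    print('t',o['time'],'tcp',o['tcp_pos'].round(4),'F',o['wrist_force'].round(1),'M',o['ft_torque'].round(2),'open',round(o['opening'],4))
    print('shift',(Rm.T@(np.array(xyz)-o['tcp_pos'])).round(4),'rot',np.degrees(R.from_matrix(Rm.T@G).as_rotvec()).round(2))
E
python3 -c "
from g import *
goal([.5245,.0699,.231])"
```

```text
t 1.8 tcp [ 0.4158 -0.1488  0.2316] F [ 0.3 -0.2  0.1] M [-0.04 -0.05  0.  ] open 0.085
shift [-0.1891  0.0005  0.1545] rot [-0.04  0.01  0.06]
```

Emit:
step_arm(
  delta_rot=[
    [0,0,0],
    [0,0,0],
    [0,0,0],
    [0,0,0],
    [0,0,0],
    [0,0,0],
  ],
  xyz=[
    [-0.042,0,0.034],
    [-0.085,0,0.07],
    [-0.13,0,0.106],
    [-0.17,0,0.14],
    [-0.189,0,0.1545],
    [-0.189,0,0.1545],
  ],
  gripper=[0.085,0.085,0.085,0.085,0.085,0.085],
)

```text
time: 2.55
tcp_pos: [0.5247, 0.0712, 0.2313]
orientation: [[0.224, 0.001, 0.974], [-0.974, -0.001, 0.224], [0.001, -1.0, 0.0]]
wrist_force: [-0.4, -0.9, 0.2]
opening: 0.0853
```

```bash
python3 -c "
from g import *
c=cams.capture('wrist');save(c,'w1')
for l in ['orange_paddle','blue_paddle','near_well','far_well','orange_end_a']:
    for d in cams.landmark_of(c,l)[:3]:
        z={'o':.111,'b':.111}.get(l[0],.045)
        if 'end' in l:z=.045
        print(l,np.round(d['at'],1),round(d['confidence'],2),px2w(c,d['at'],z=z).round(4))
P=cloud(c);hs=cv2.cvtColor(c['img'],cv2.COLOR_RGB2HSV);z=P[...,2]
for n,a,b in [('or',5,22),('bl',100,125)]:
    m=(hs[...,0]>a)&(hs[...,0]<b)&(hs[...,1]>150)&(z>.132)&(z<.145)
    if m.sum()>20:
        r=cv2.minAreaRect(P[m][:,:2].astype(np.float32));print(n,m.sum(),r,np.median(z[m]))
goal([.5245,.0699,.095])
"
```

```text
orange_paddle [326.3 229.6] 0.94 [0.5241 0.0712 0.111 ]
orange_paddle [ 88.4 177.7] 0.79 [0.524  0.2391 0.111 ]
orange_paddle [532.2 248.9] 0.71 [ 0.5433 -0.0775  0.111 ]
blue_paddle [326.4 151.4] 0.72 [0.5767 0.0833 0.111 ]
blue_paddle [324.7 105. ] 0.63 [0.605  0.0909 0.111 ]
near_well [326.5 207.4] 0.32 [0.5246 0.071  0.045 ]
far_well [326.4 151.8] 0.68 [0.5705 0.0816 0.045 ]
orange_end_a [504.  186.5] 0.86 [ 0.5769 -0.0734  0.045 ]
orange_end_a [271.5 331.2] 0.7 [0.3944 0.0952 0.045 ]
orange_end_a [166.  196.6] 0.62 [0.5032 0.2081 0.045 ]
or 1223 ((0.5242688655853271, 0.07188127934932709), (0.03986821696162224, 0.013538326136767864), 12.494159698486328) 0.1367822762662303
bl 1494 ((0.6057655811309814, 0.09004801511764526), (0.038468945771455765, 0.012460913509130478), 13.29047679901123) 0.13700541404064429
t 2.85 tcp [0.5244 0.0689 0.2317] F [ 0.2  0.  -0.5] M [ 0.04 -0.03 -0.  ] open 0.0851
shift [-0.0011  0.1367  0.0002] rot [-0.06 -0.07  0.06]
```

View pics/w1.png

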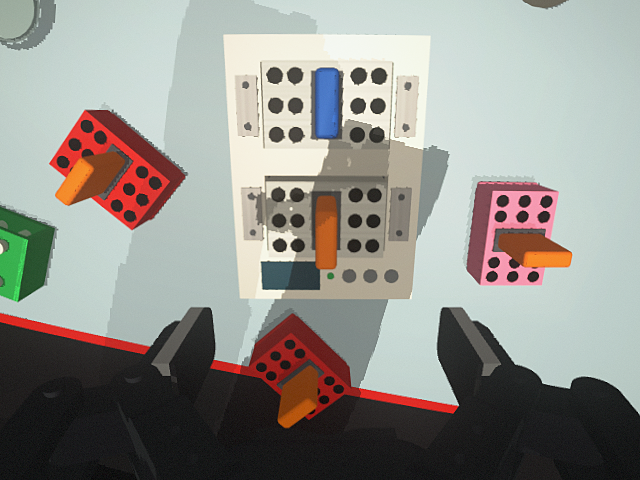

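Emit:
step_arm(
  delta_rot=[
    [0,0,0],
    [0,0,0],
    [0,0,0],
    [0,0,0],
    [0,0,0],
    [0,0,0],
  ],
  xyz=[
    [-0.002,0.03,0],
    [-0.002,0.06,0],
    [-0.002,0.09,0],
    [-0.002,0.115,0],
    [-0.002,0.136,0],
    [-0.002,0.136,0],
  ],
  gripper=[0.06,0.05,0.05,0.045,0.045,0.045],
  newtons=110,
)

```text
time: 3.6
tcp_pos: [0.5228, 0.0703, 0.0943]
orientation: [[0.22, -0.002, 0.976], [-0.976, -0.001, 0.22], [0.0, -1.0, -0.002]]
wrist_force: [-0.0, -0.2, 0.2]
opening: 0.0449
```

```bash
python3 -c "
from g import *
goal([.5243,.0708,.096])
c=cams.capture('side');cv2.imwrite('pics/s2.png',cv2.resize(cv2.cvtColor(c['img'],4)[200:320,260:420],None,fx=5,fy=5))
"
```

```text
t 3.6 tcp [0.5228 0.0703 0.0943] F [-0.  -0.2  0.2] M [-0.05 -0.    0.07] open 0.0449
shift [-0.0002 -0.0017  0.0016] rot [ 0.1  -0.12  0.01]
```

View pics/s2.png

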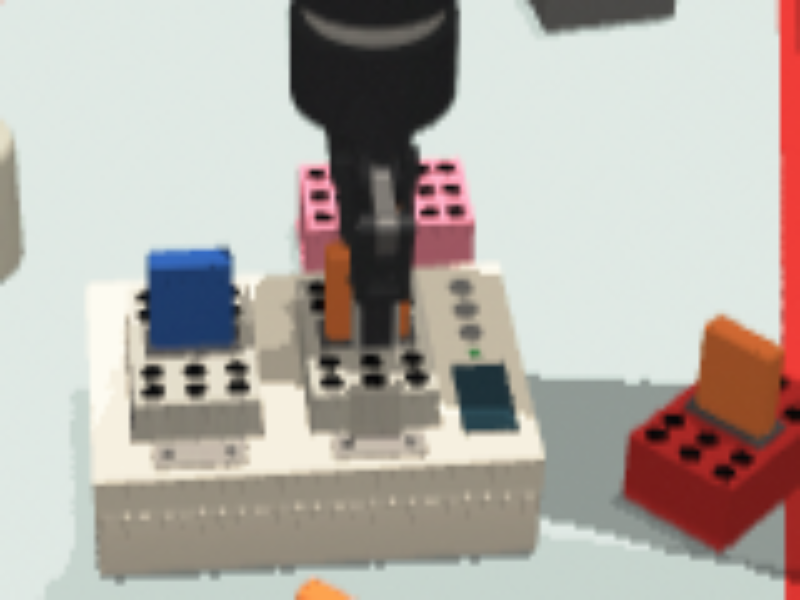

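The fingers straddle the orange paddle (around (365,300) in the crop), and blue is untouched. I'll close now.

Emit:
step_arm(
  delta_rot=[
    [0,0,0],
    [0,0,0],
    [0,0,0],
    [0,0,0],
    [0,0,0],
    [0,0,0],
  ],
  xyz=[
    [0,-0.001,0.0015],
    [0,-0.001,0.0015],
    [0,-0.001,0.0015],
    [0,-0.001,0.0015],
    [0,-0.001,0.0015],
    [0,-0.001,0.0015],
  ],
  gripper=[0.03,0.01,0.005,0.005,0.005,0.005],
  newtons=110,
)

```text
time: 4.4
tcp_pos: [0.526, 0.0706, 0.0981]
orientation: [[0.22, 0.003, 0.976], [-0.976, -0.001, 0.22], [0.001, -1.0, 0.002]]
wrist_force: [-1.5, -0.9, 5.7]
opening: 0.0127
```

```bash
python3 -c "
from g import *
goal([.5243,.0708,.096])
h=robot.observe()['tcp_pos'][2]-.045
print('h',h)
for px,hh,degs in [(-.044,h,[-2,-3.5,-5,-6.5,-8,-9.2,-10]),]:
  for d in degs:
    a=np.radians(d);R=np.array([[np.cos(a),-np.sin(a)],[np.sin(a),np.cos(a)]]);p=np.array([px,hh]);print(d,(p-R@p).round(4))
"
```

```text
t 4.4 tcp [0.526  0.0706 0.0981] F [-1.5 -0.9  5.7] M [0.25 0.24 0.01] open 0.0127
shift [-0.0006  0.0021 -0.0016] rot [-0.13 -0.11  0.08]
h 0.05311748876952209
-2 [-0.0019 -0.0015]
-3.5 [-0.0033 -0.0026]
-5 [-0.0048 -0.0036]
-6.5 [-0.0063 -0.0046]
-8 [-0.0078 -0.0056]
-9.2 [-0.0091 -0.0064]
-10 [-0.0099 -0.0068]
```

Emit:
step_arm(
  delta_rot=[
    [0,0,-1],
    [0,0,-2],
    [0,0,-3.5],
    [0,0,-5],
    [0,0,-6.5],
    [0,0,-6.5],
  ],
  xyz=[
    [-0.001,-0.0008,0],
    [-0.0019,-0.0015,0],
    [-0.0033,-0.0026,0],
    [-0.0048,-0.0036,0],
    [-0.0063,-0.0046,0],
    [-0.0063,-0.0046,0],
  ],
  gripper=[0.005,0.005,0.005,0.005,0.005,0.005],
  newtons=115,
)

```text
time: 5.15
tcp_pos: [0.5253, 0.0759, 0.1042]
orientation: [[0.218, 0.03, 0.975], [-0.968, -0.116, 0.22], [0.12, -0.993, 0.003]]
wrist_force: [-0.4, -9.5, 2.3]
opening: 0.0123
```

```bash
python3 -c "
from g import *
goal([.526,.0706,.0981])
c=cams.capture('side');cv2.imwrite('pics/s3.png',cv2.resize(cv2.cvtColor(c['img'],4)[200:320,260:420],None,fx=5,fy=5))
"
```

```text
t 5.15 tcp [0.5253 0.0759 0.1042] F [-0.4 -9.5  2.3] M [-2.85  0.03  0.04] open 0.0123
shift [ 0.0046  0.0067 -0.0005] rot [-0.18 -0.08  6.88]
```

View pics/s3.png

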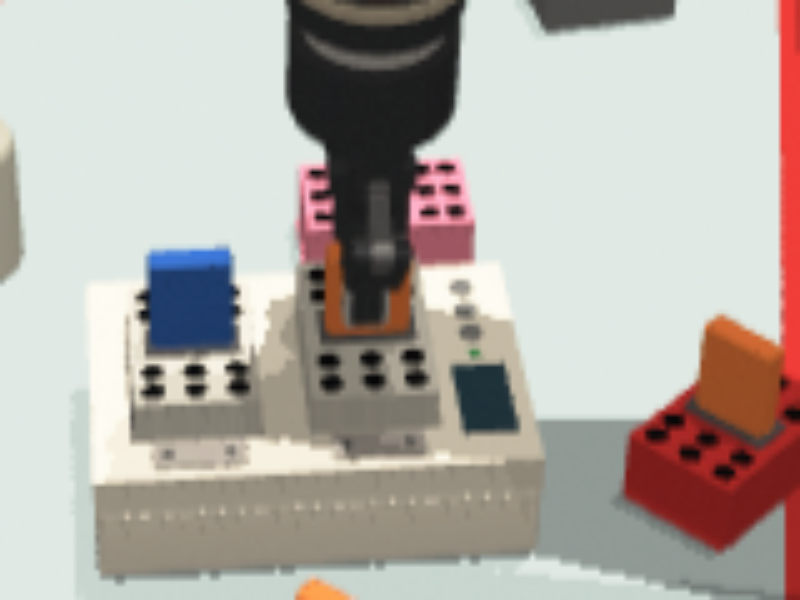

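Emit:
step_arm(
  delta_rot=[
    [0,0,-1],
    [0,0,-2],
    [0,0,-3],
    [0,0,-3.5],
    [0,0,-3.5],
  ],
  xyz=[
    [-0.001,-0.0007,0],
    [-0.0019,-0.0014,0],
    [-0.0028,-0.0021,0],
    [-0.0033,-0.0024,0],
    [-0.0033,-0.0024,0],
  ],
  gripper=[0.005,0.005,0.005,0.005,0.005],
)

```text
time: 5.82
tcp_pos: [0.5247, 0.0781, 0.1065]
orientation: [[0.215, 0.043, 0.976], [-0.959, -0.178, 0.22], [0.184, -0.983, 0.003]]
wrist_force: [0.7, -7.9, -2.1]
opening: 0.0127
```

```bash
cat > m.py <<'E'
from g import *
import sys
n=sys.argv[1]
goal([.526,.0706,.0981])
c=cams.capture('side');cv2.imwrite('pics/s%s.png'%n,cv2.resize(cv2.cvtColor(c['img'],4)[200:320,260:420],None,fx=5,fy=5))
P=cloud(c)
t=cams.capture('top')
Pt=cloud(t)
yaw=np.radians(12.8);ax=np.array([np.cos(yaw),np.sin(yaw)]);ay=np.array([-ax[1],ax[0]])
for nm,Q in (('side',P),('top',Pt)):
    q=Q.reshape(-1,3);d=q[:,:2]-[.5243,.0708];u=d@ax;v=d@ay
    m=(abs(u)<28)&(abs(u)<.028)&(abs(v)<.046)&(q[:,2]>.078)&(q[:,2]<.115)&(abs(v)>.012)&~((abs(u)<.02)&(abs(v)<.016))
    for lo,hi in ((-.046,-.015),(.015,.046)):
        k=m&(v>lo)&(v<hi)
        if k.sum()>5: print(nm,lo,k.sum(),'v',np.median(v[k]).round(4),'z',np.median(q[k,2]).round(4))
    A=np.c_[v[m],np.ones(m.sum())]
    for _ in range(4):
        s=np.linalg.lstsq(A,q[m,2],rcond=None)[0]; r=abs(A@s-q[m,2]); mm=np.where(m)[0][r<max(.002,1.5*np.median(r))]
        m[:]=False;m[mm]=True;A=np.c_[v[m],np.ones(m.sum())]
    print(nm,'slope deg',np.degrees(np.arctan(s[0])).round(2),'z0',s[1].round(4),'n',m.sum())
E
python3 m.py 4
```

```text
t 5.825 tcp [0.5247 0.0781 0.1065] F [ 0.7 -7.9 -2.1] M [-1.71 -0.17 -0.02] open 0.0127
shift [ 0.0059  0.0096 -0.0004] rot [-0.16 -0.13 10.58]
side -0.046 37 v -0.0251 z 0.0979
side 0.015 281 v 0.0295 z 0.0885
side slope deg -10.35 z0 0.0943 n 178
top -0.046 220 v -0.035 z 0.0995
top 0.015 14 v 0.0198 z 0.09
top slope deg -7.72 z0 0.0956 n 96
```

View pics/s4.png

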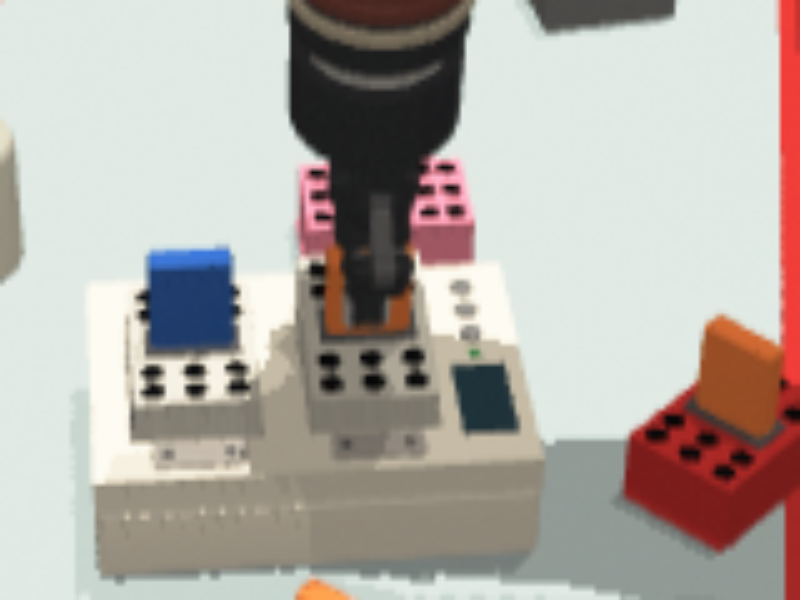

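End b came up (slope −8 to −10°), a is still down at about 46–48 mm, and the moment fell when the roller snapped. Now I'll rock back about b, letting it settle onto its roller.

Emit:
step_arm(
  delta_rot=[
    [0,0,1.5],
    [0,0,3],
    [0,0,4.5],
    [0,0,6],
    [0,0,7.5],
    [0,0,9],
    [0,0,9],
  ],
  xyz=[
    [0.0012,-0.0001,0],
    [0.0025,-0.0002,0],
    [0.0038,-0.0003,0],
    [0.0052,-0.0008,0],
    [0.0067,-0.0018,0],
    [0.0082,-0.0027,0],
    [0.0082,-0.0027,0],
  ],
  gripper=[0.005,0.005,0.005,0.005,0.005,0.005,0.005],
)

```text
time: 6.8
tcp_pos: [0.5264, 0.0707, 0.1105]
orientation: [[0.219, 0.009, 0.976], [-0.975, -0.024, 0.219], [0.025, -1.0, 0.003]]
wrist_force: [-0.4, 4.3, -2.4]
opening: 0.0128
```

```bash
python3 m.py 5
```

```text
t 6.8 tcp [0.5264 0.0707 0.1105] F [-0.4  4.3 -2.4] M [0.92 0.04 0.03] open 0.0128
shift [-0.0003  0.0124 -0.0005] rot [-0.18 -0.16  1.45]
side -0.046 45 v -0.0307 z 0.097
side 0.015 300 v 0.038 z 0.0947
side slope deg -2.43 z0 0.0963 n 169
top -0.046 85 v -0.0372 z 0.0985
top slope deg 3.41 z0 0.1009 n 47
```

View pics/s5.png

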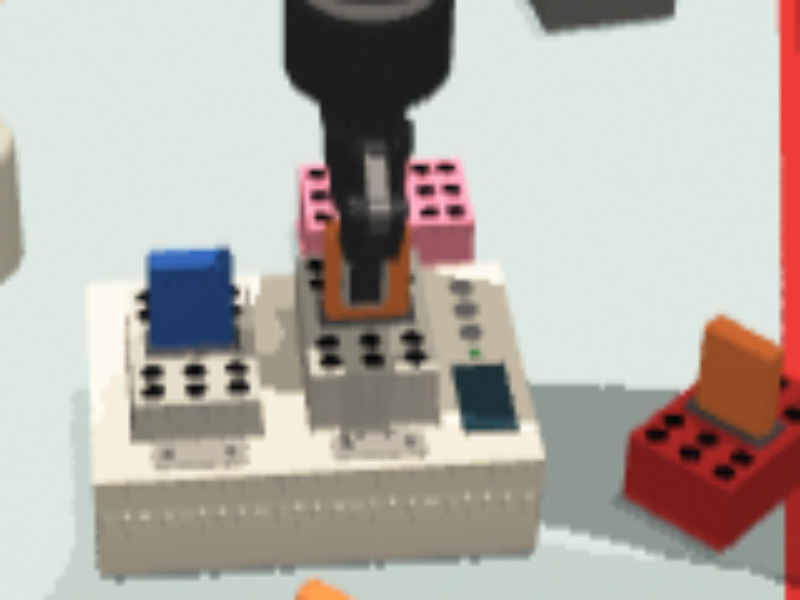

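Emit:
step_arm(
  delta_rot=[
    [0,0,0.8],
    [0,0,1.6],
    [0,0,2.4],
    [0,0,2.4],
    [0,0,2.4],
  ],
  xyz=[
    [0.0007,-0.0006,0],
    [0.0015,-0.0012,0],
    [0.0022,-0.0018,0],
    [0.0022,-0.0018,0],
    [0.0022,-0.0018,0],
  ],
  gripper=[0.005,0.005,0.005,0.005,0.005],
)

```text
time: 7.52
tcp_pos: [0.5266, 0.0687, 0.112]
orientation: [[0.219, -0.001, 0.976], [-0.976, 0.015, 0.219], [-0.015, -1.0, 0.003]]
wrist_force: [-0.8, 1.2, -6.0]
opening: 0.0129
```

```bash
python3 m.py 6
```

```text
t 7.525 tcp [0.5266 0.0687 0.112 ] F [-0.8  1.2 -6. ] M [ 0.41  0.2  -0.1 ] open 0.0129
shift [-0.0018  0.0139 -0.0002] rot [-0.14 -0.12 -0.87]
side -0.046 45 v -0.0293 z 0.0976
side 0.015 321 v 0.0404 z 0.0972
side slope deg -0.63 z0 0.0977 n 160
top slope deg -0.25 z0 0.0962 n 1
```

The wrist carries roughly the block's weight, and both ends sit at about 57–59 mm and level. I'll lift it now.

Emit:
step_arm(
  delta_rot=[
    [0,0,-0.4],
    [0,0,-0.8],
    [0,0,-0.8],
    [0,0,-0.8],
    [0,0,-0.8],
    [0,0,-0.8],
    [0,0,-0.8],
    [0,0,-0.8],
  ],
  xyz=[
    [-0.0006,-0.002,0],
    [-0.001,-0.005,0],
    [-0.001,-0.009,0],
    [-0.001,-0.014,0],
    [-0.001,-0.019,0],
    [-0.001,-0.023,0],
    [-0.001,-0.023,0],
    [-0.001,-0.023,0],
  ],
  gripper=[0.005,0.005,0.005,0.005,0.005,0.005,0.005,0.005],
)

```text
time: 8.62
tcp_pos: [0.5264, 0.0693, 0.1349]
orientation: [[0.22, 0.002, 0.976], [-0.976, 0.002, 0.22], [-0.001, -1.0, 0.002]]
wrist_force: [0.5, -0.0, -4.2]
opening: 0.0126
```

```bash
sed -i 's/q\[:,2\]<.115/q[:,2]<.13/' m.py; python3 m.py 7
```

```text
t 8.625 tcp [0.5264 0.0693 0.1349] F [ 0.5 -0.  -4.2] M [ 0.03 -0.04 -0.01] open 0.0126
shift [-0.0013  0.0368 -0.0002] rot [-0.14 -0.12 -0.07]
side -0.046 46 v -0.0287 z 0.1209
side 0.015 445 v 0.0422 z 0.1151
side slope deg -3.01 z0 0.1204 n 199
top -0.046 23 v -0.0434 z 0.123
top slope deg -19.62 z0 0.1078 n 19
```

View pics/s7.png

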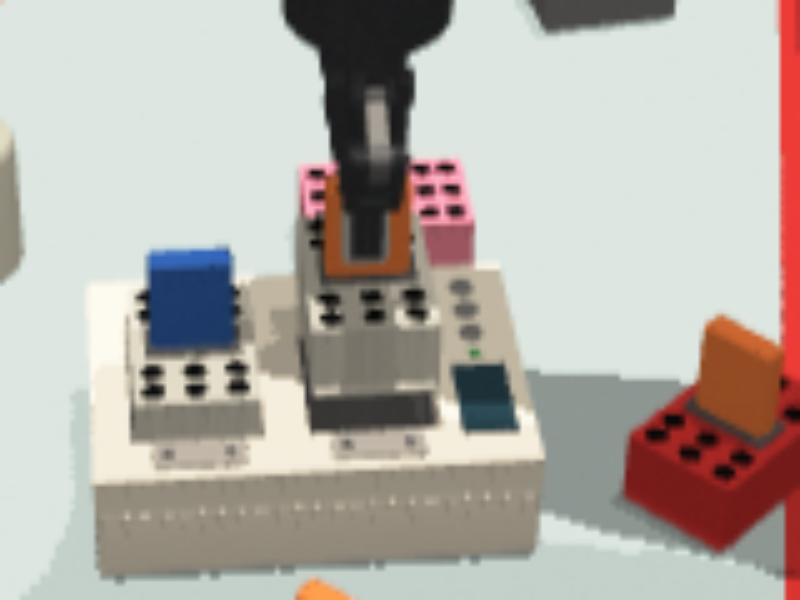

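The block hangs clear above its well (the open well shows at (370,410) in the crop), level, with its foot at about 80 mm. Blue is still seated at (190,300).

```bash
python3 -c "
from g import *
goal([.526,.0706,.1349]); print(robot.finish_job())"
```

```text
t 8.725 tcp [0.5263 0.0693 0.1348] F [-0.4  0.8 -4.9] M [-0.03  0.01 -0.01] open 0.0127
shift [-0.0013 -0.0001 -0.    ] rot [-0.13 -0.12 -0.07]
the job is handed in; nothing more can be done
None
```

I gripped the orange block by its paddle in the near well and tipped it about 10° around end a, so end b came up. I then rocked it back around end b until both ends were up at about 57–59 mm, lifted it level and handed the job in at 8.7 s. No verdict was reported.

**Last checks:**
- **Height and hold:** the foot is about 80 mm above the bench, which is 15 mm above the rim. The tool is still and level within 0.2°, and the fingers are closed on the paddle at 12.7 mm.
- **Load:** the wrist carries 4.9 N, which matches the block's weight. The moment is near zero, so it is not touching the heater.
- **Blue block:** it looks unmoved and seated in the side picture.

**Weaker or disagreeing readings:**
- **End a during the first tip:** the tool pose put it at about 46 mm and the camera depth at about 48 mm, both under the 50 mm limit.
- **Final level:** the side camera's depth fit gave a 3° tilt against the tool's reading. I think pixels from the block's end face skewed it. The top camera's fit had too few points to use.
- **Bystanders:** I did not measure them again at the end. I saw no contact on the way.

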